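# Isolate the grinder: off, hasp out, try the start slide

## Task

Isolate the grinder at the grey isolator box on the bench: turn its rotary handle to off, up to the stop, and only then swing its steel lockout hasp fully out over the side of the box, ready for a padlock. Then prove the machine dead: work the spring-return start slide to the end of its travel, keep it there for a moment and let it snap back home. Finish with the handle still off and the hasp still out, and leave the things lying about where they are.

Things in the scene. Friction and masses are not known exactly. Their poses are not given: they have to be found in the camera images.
- isolator: Grey isolator enclosure, fixed to the bench, 164 x 264 x 65 mm (its x, y, z). Origin at the centre of its underside; x points to its back (cable glands), y to its left seen from the front, z up. Its position and yaw vary. On its flat top (z = 65 mm): rotary handle in the middle, hasp along the right (-y) edge, start slide along the left (+y) edge.
- handle_grip (a point): Point on the rotary handle's vertical axis, 102 mm above the bench, at the height to grip. The handle is a black upright bar 16 mm wide and about 73 mm long, standing from 77 to 112 mm above the bench, on a round hub (radius 27 mm, top at 77 mm). The point turns with the handle; the bar's pointed nose lies along the point's -y axis, the width of the bar along the point's x axis.
- handle (a joint): Angle of the rotary handle in rad: 0 = OFF (stop; the bar lies along the box's y, nose towards the hasp, at the round dot), 1.4 = ON (stop; nose nearly towards the box's front, at the dash). It starts between 1.2 and 1.4. Off is reached by turning anticlockwise seen from above. It is held by friction of about 0.1 N m and stays where it is left.
- hasp_stud (a point): Centre of the round steel thumb stud on the hasp, 14 mm diameter, standing from 73 to 107 mm above the bench; the point is at 92 mm. The hasp is a flat steel tongue 5 mm thick (68 to 73 mm above the bench), 26 mm wide, reaching 92 mm from its pivot, with a 10 mm padlock hole 78 mm from the pivot; the stud is 50 mm from the pivot. The point's x axis points from the pivot along the tongue.
- hasp_pivot (a point): Point on the hasp's vertical pivot axis, on the enclosure at (-45, -105) mm of its x, y, 92 mm above the bench.
- hasp (a joint): Angle of the hasp in rad: 0 = stowed along the right edge of the box, tongue towards the box's +x; it grows clockwise seen from above to 1.571 (stop) = fully out, tongue towards the box's -y, over the side. It starts between 0 and 0.12, turns with light friction (0.03 N m) and stays where it is left.
- slide_knob (a point): Grip point in the middle of the black start slide's knob, 97.5 mm above the bench. The knob is 22 mm along the box's x, 16 mm along its y and stands from 72 to 107 mm above the bench, in an aluminium track (rims at 71 mm, end bars at 73 mm).
- try_slide (a joint): Travel of the start slide in m: 0 = home, 0.030 = end stop. It slides along the box's +x (towards the back). A spring drives it home: about 2.7 N at home, 7.2 N at the end.
- grease_tin: Bystander: loose round tin, 78 mm wide and 78 mm high, standing behind the box. Origin at the centre of its underside.
- tape_roll: Bystander: loose black roll of tape, 64 mm across, 20 mm high, lying behind the box. Origin at the centre of its underside.
- bearing_a: Bystander: loose ball bearing, 52 mm across, 15 mm high, lying to the right of the box beyond the hasp's reach. Origin at the centre of its underside.

How it is judged:
On the way, in this order (a step that is already met when the one before it is completed fails the run):
1. the handle is turned to off (within 0.1 rad of the stop) (value of joint handle below 0.1 rad), for 0.2 s.
2. the hasp is swung out (beyond 1.4 rad) with the handle off (value of joint hasp above 1.4 rad and value of joint handle below 0.1 rad), for 0.2 s.
3. the start slide is at the end of its travel (beyond 26 of 30 mm) (all of step 2 and value of joint try_slide above 0.026 m), for 0.2 s.
4. the start slide is back home (value of joint try_slide below 0.003 m), for 0.1 s.
At the end, for the whole second after the job is handed in: The handle is off (within 0.1 rad of its stop), the hasp is out (beyond 1.4 of 1.57 rad), and the start slide has returned home (within 3 mm) (all of step 2 and value of joint try_slide below 0.003 m); the robot touches nothing.
It fails at once if the hasp is swung out (beyond 0.5 rad) while the handle is not off (value of joint hasp above 0.5 rad and value of joint handle above 0.2 rad).
It fails at once if the start slide is worked (beyond 10 mm) while the handle is not off (value of joint try_slide above 0.01 m and value of joint handle above 0.2 rad).
It fails at once if the tin, the tape roll or the bearing is moved by more than 20 mm (distance of any of grease_tin, tape_roll, bearing_a from where it was at the start of the episode above 0.02 m).
It also fails if it takes over 58 s, if anything falls off the work surface, if the arm or the gripper's body presses on something with over 40 N, if the wrist force passes 120 N, or if a joint passes its speed limit or range.

## Robot

A 7-joint arm with a two-finger parallel gripper is mounted at the origin on a cart in front of the work surface, level with it; the furniture and walls round the work are solid. World frame = base frame: x ahead of the robot, y to its left, z up, the work surface at z = 0. Lengths are in m, angles in rad, forces in N, time in s.
With the tool pointing down it reaches from about 0.4 to 0.9 m from the base axis. Payload 5.6 kg.
Tool frame: the origin (TCP) lies on the centre line of the jaws, within the pads' length; the fingertips stand 8 mm ahead of it and the grasp point (between the pads) lies 11 mm behind it; z points along the fingers, y is the line along which they close (so a half turn about z gives the same grasp; the last joint's range is limited). The gripper opens to 92 mm and grips with 3 to 60 N. Pads are 20 mm wide; open, the fingers measure 128 mm over their backs; the gripper's body (75 mm by 189 mm) begins 69 mm behind the grasp point.
Start: joints at [-1.346, 0.468, -0.012, 1.603, 0.006, 1.071, -0.056], TCP at [0.172, 0.627, 0.223] pointing down, gripper open.
Joint ranges: [-2.53, 2.53], [-0.31, 2.02], [-1.57, 1.55], [0.28, 2.44], [-1.29, 4.43], [0.15, 1.84], [-2.92, 2.92]. Speed limits (rad/s): [2.57, 2.57, 3.14, 3.14, 3.14, 3.14, 3.14].

## Interface

Orientations are given as a unit quaternion [w, x, y, z].
In Python, from cell import env gives the robot as it stands. The module is installed in compiled form; this text tells all that it offers.
- The arm moves only by the tool send_rows, never from a script. Its argument "moves" is a list of rows, each an object of numbers: "dx", "dy", "dz": the shift along the world's x, y, z in mm; "wx", "wy", "wz": the turn, a rotation vector about the world's x, y, z in rad. A call has 1 to 5 rows; each row is the pose to reach, as a shift and turn from the pose commanded when the call began; what a row does not reach only later rows make up. A row lasts 1/10 s, in which the tool goes at most 50 mm and 8.59 degrees, less where a joint would pass 70% of its speed; a pose out of reach is approached as far as the arm can. A call with a gripper value outside its range is refused whole. "grip" is the closure in counts, from 0 (fully open) to 255 (shut), set as the call begins (left out, the last holds). The fingers move at their own pace and stop on an object; "force" is the grip in N (left out, the last holds). Time passes only in rows, so rows that repeat a pose let the fingers close. It gives the time, the measured TCP pose, the force, the opening and the grip force at its end, in the units of the state.
- env.get_obs(): the state, without advancing time (a new reading comes with each control period).
- env.capture(name): name is "scene" or "top"; returns the picture (400x640x3 uint8, red, green, blue); there is no depth.
- env.camera_info(name): a dict with "fx", "fy", "cx", "cy" (pixels), "R" (3x3) and "t" (3): a world point X has camera coordinates R X + t. Camera axes: x right, y down, z forward; pixel columns grow to the right and rows downward; lengths in m; the calibration is good to about 2 mm. A picture is of the moment at which its call begins. camera_info takes no time and is no camera call.
- env.sign_off(): hands the job in; it is judged then, once.
The state is a dict: "clock": time; "joint_positions": joint angles; "qd": joint speeds; "effort": joint torques, N m; "tool_pos": TCP position; "eef_rot": TCP orientation; "contact_force": force on the tool from outside, world axes, zero at the start; "wrist_torque": the same for the moment, N m; "finger_gap": opening from 0.0 (shut) to 1.0 (fully open); "finger_force": force on a finger pad.
Only numpy, scipy, OpenCV 4.12 (cv2) and the standard library are available. Lean on these libraries where they do the work, as an engineer would, in place of code of your own. Each camera call takes 0.05 s, during which the arm holds its last target. There are 200 camera calls.

## Working session

There is one attempt and no reset: what is moved stays moved. The work goes in short steps, Python scripts to look and compute and a tool call to move; the robot and the scene stay as the last step left them, time stands still between calls to the robot, and variables do not carry over. Pictures are saved under pics/ and viewed, at most 10 in all, crops included, and the job is handed in when it is done.

Besides the shell and the picture viewer there is one more tool, called after "Emit:" in YAML: its name, and indented under it one key for each argument. send_rows: Moves the arm, as the interface text tells. Its arguments: {"type":"object","properties":{"moves":{"type":"array","items":{"type":"object","properties":{"dx":{"type":"number"},"dy":{"type":"number"},"dz":{"type":"number"},"wx":{"type":"number"},"wy":{"type":"number"},"wz":{"type":"number"}}}},"grip":{"type":"number"},"force":{"type":"number"}},"required":["moves"]}

```bash
mkdir -p pics; python3 - <<'E'
from cell import env
import cv2,json
for n in("scene","top"):
    cv2.imwrite(f"pics/{n}0.png",env.capture(n)[:,:,::-1])
    c=env.camera_info(n);print(n,{k:(v.tolist() if hasattr(v,'tolist') else v) for k,v in c.items()})
o=env.get_obs();print(o)
E
```

```text
scene {'fx': 376.3677562773244, 'fy': 376.3677562773244, 'cx': 311.9670177312034, 'cy': 199.1363244602813, 'R': [[0.5120330123756657, -0.8589217567235076, -0.008695404792453024], [-0.6070743994186929, -0.3546992668250805, -0.7110900812725371], [0.6076864880906391, 0.369380354026515, -0.7030471436904582]], 't': [-0.39456118169000803, 0.39110851319244516, 0.6288475004638913]}
top {'fx': 391.4393621122325, 'fy': 391.4393621122325, 'cx': 318.42646193671976, 'cy': 200.5227481098336, 'R': [[-0.019837143648609064, -0.9998005971884831, -0.002292071861228701], [-0.9935583962913714, 0.01996901849114735, -0.11154797828476612], [0.11157150572965702, 6.451397368014322e-05, -0.9937564062420753]], 't': [-0.10007050680169169, 0.5969924480589642, 0.8704257042763591]}
{'clock': 0.1, 'joint_positions': array([-1.34601696,  0.46829552, -0.01157612,  1.60351827,  0.00598931,
        1.07138448, -0.05628882]), 'qd': array([-9.84952035e-04, -3.59704470e-04, -2.64037112e-04, -1.75977631e-03,
        4.80030020e-04,  6.06123796e-04,  1.06624917e-05]), 'effort': array([ 8.15557978e-04, -5.21640837e+01, -1.26708916e-02, -2.44365174e+01,
       -5.67967398e-02,  1.41169043e-02,  6.15974864e-05]), 'tool_pos': array([0.17192771, 0.62632865, 0.2217369 ]), 'eef_rot': array([-4.68176866e-05,  1.33530761e-01,  9.91044358e-01, -7.84304005e-04]), 'contact_force': array([-0.05422513, -0.1694653 ,  0.59454386]), 'wrist_torque': array([ 0.03416537,  0.02373311, -0.01414011]), 'finger_force': 0.0, 'finger_gap': 0.9978161580587908}
```

View pics/top0.png

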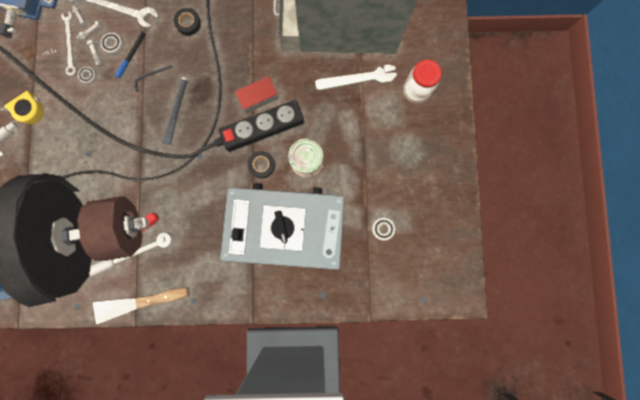

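View pics/scene0.png

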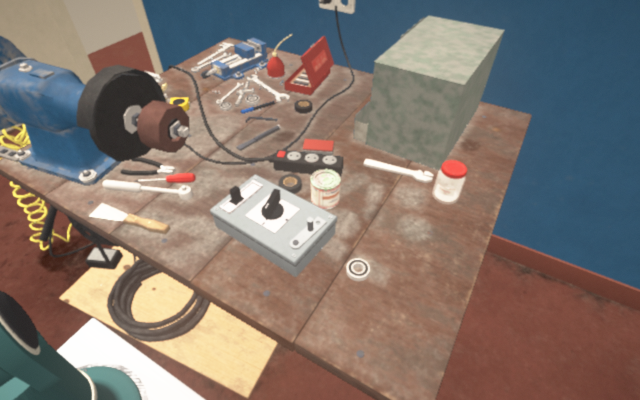

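The top view shows the box with top corners near (228,188), (343,192), (341,269) and (222,261). The handle is at about (282,229), the slide knob at (237,235), the hasp along column ~331, the bearing at (384,229), the tin at (306,157) and the tape at (262,165). I'll zoom in to refine these.

```bash
python3 - <<'E'
import cv2,numpy as np
a=cv2.imread('pics/top0.png')[175:280,210:355]
b=cv2.imread('pics/scene0.png')[170:280,205:345]
a=cv2.resize(a,(725,525),interpolation=cv2.INTER_CUBIC)
b=cv2.resize(b,(700,550),interpolation=cv2.INTER_CUBIC)
cv2.imwrite('pics/topc.png',a);cv2.imwrite('pics/scenec.png',b)
E
```

```text
(no output)
```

View pics/topc.png

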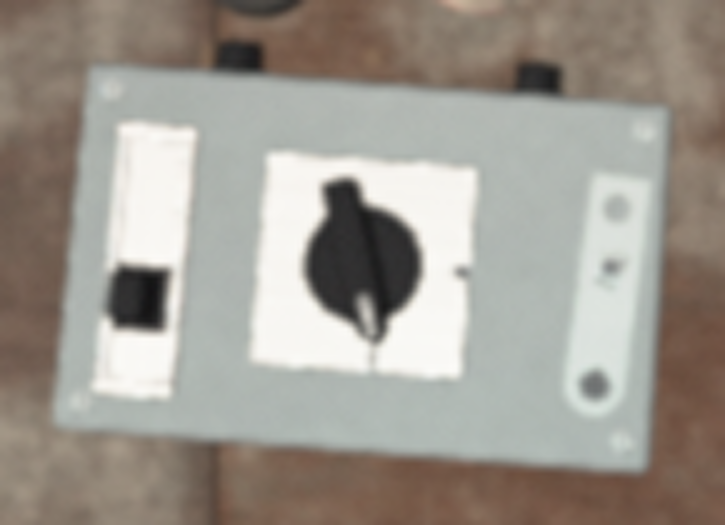

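View pics/scenec.png

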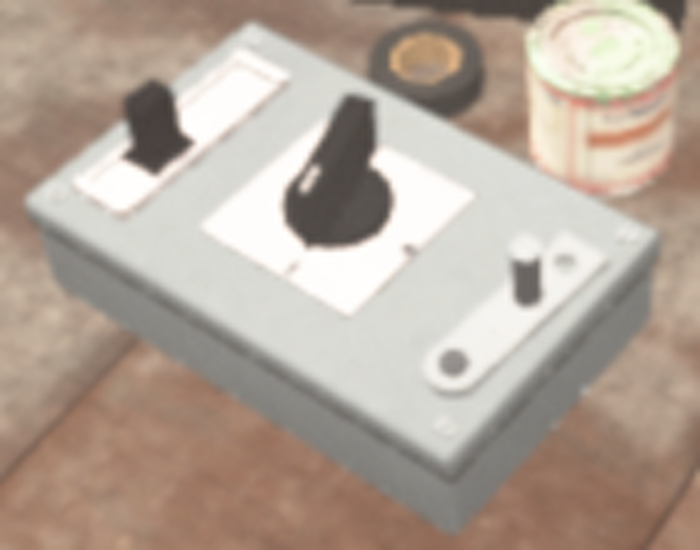

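The close-ups match the description. The handle nose points almost to the front (ON), the hasp is stowed with its stud mid-tongue, and the slide knob is towards the front. Next I fit the box pose from both views.

```bash
cat > h.py <<'E'
from cell import env
import numpy as np
from scipy.optimize import least_squares
def proj(n,X):
    c=env.camera_info(n);P=np.atleast_2d(X)@np.array(c['R']).T+np.array(c['t'])
    return np.c_[c['fx']*P[:,0]/P[:,2]+c['cx'],c['fy']*P[:,1]/P[:,2]+c['cy']]
def box(p,L):
    L=np.atleast_2d(L);c,s=np.cos(p[2]),np.sin(p[2])
    return np.c_[p[0]+c*L[:,0]-s*L[:,1],p[1]+s*L[:,0]+c*L[:,1],L[:,2]]
def ray(n,uv,z):
    return least_squares(lambda q:(proj(n,[q[0],q[1],z])-uv).ravel(),[.5,0]).x
E
python3 - <<'E'
from h import *
x,y,z=.082,.132,.065
L=np.array([[x,y,z],[x,-y,z],[-x,-y,z],[-x,y,z],[-.045,-.105,.073]])
T=np.array([[90,66],[668,105],[645,470],[55,428],[595,384]])/5+[210,175]-.4
S=np.array([[252,25],[658,235],[455,472],[28,203],[453,362]])/5+[205,170]-.4
for use in('t','s','ts'):
    f=lambda p:np.r_[((proj('top',box(p,L))-T)*('t' in use)).ravel(),((proj('scene',box(p,L))-S)*('s' in use)).ravel()]
    r=least_squares(f,[.5,.05,0]);print(use,r.x.round(4),np.round(r.fun,1))
p=r.x
inv=lambda q:np.round([[np.cos(p[2]),np.sin(p[2])],[-np.sin(p[2]),np.cos(p[2])]]@(q-p[:2])*1000,1)
tp=lambda a,b:np.array([a,b])/5+[210,175]-.4
sp=lambda a,b:np.array([a,b])/5+[205,170]-.4
print('nose',inv(ray('top',tp(376,338),.112)),'tail',inv(ray('top',tp(342,183),.112)))
print('stud top s',inv(ray('scene',sp(526,243),.107)),'knob top s',inv(ray('scene',sp(152,96),.107)))
print('stud top t',inv(ray('top',tp(612,266),.107)),'knob top t',inv(ray('top',tp(128,297),.107)), 'knob base t', inv(ray('top',tp(150,299),.09)))
print('bearing',ray('top',[384,229],.015))
for n,l in dict(handle=[0,0,0],stud=[.005,-.105,0],pivot=[-.045,-.105,0]).items(): print(n,box(p,l).round(4))
E
```

```text
t [ 0.5327 -0.0313 -0.089 ] [-1.1 -0.9  1.1 -0.6  1.1  0.7 -1.2  0.6 -0.   0.1 -0.  -0.   0.  -0.
 -0.  -0.  -0.  -0.  -0.   0. ]
s [ 0.5327 -0.0336 -0.0949] [ 0.  -0.   0.  -0.   0.   0.  -0.   0.   0.   0.  -0.2 -1.   1.9 -0.1
 -0.5 -1.  -1.7 -0.2  0.5  1.5]
ts [ 0.5328 -0.0322 -0.0913] [-0.5 -1.1  1.7 -0.6  1.5  0.8 -0.8  0.4  0.4  0.1 -0.8 -1.1  1.4 -0.5
 -0.8 -1.4 -2.1 -0.3  0.1  1.2]
nose [-31.8 -11. ] tail [31.7  8.5]
stud top s [   7.8 -105.9] knob top s [-19.4  94.6]
stud top t [   5.3 -107.1] knob top t [-22.2  94.8] knob base t [-22.2  88.9]
bearing [ 0.52693135 -0.26377174]
handle [[ 0.5328 -0.0322  0.    ]]
stud [[ 0.5282 -0.1372  0.    ]]
pivot [[ 0.4785 -0.1327  0.    ]]
```

Emit:
send_rows:
  moves:
    - {"dx": 10, "dy": -48}
    - {"dx": 20, "dy": -96}
    - {"dx": 30, "dy": -144}
    - {"dx": 40, "dy": -192}
    - {"dx": 55, "dy": -239}
  grip: 60

```text
invalid input at $.moves[0]: expected keys dx, dy, dz, wx, wy, wz
```

Emit:
send_rows:
  moves:
    - {"dx": 20, "dy": -45}
    - {"dx": 40, "dy": -90}
    - {"dx": 65, "dy": -132, "wz": -0.14}
    - {"dx": 92, "dy": -173, "wz": -0.28}
    - {"dx": 120, "dy": -213, "wz": -0.42}

```text
invalid input at $.moves[0]: expected keys dx, dy, dz, wx, wy, wz
```

Emit:
send_rows:
  moves:
    - {"dx": 37, "dy": -30, "wz": -0.14}
    - {"dx": 74, "dy": -60, "wz": -0.28}
    - {"dx": 111, "dy": -90, "wz": -0.42}
    - {"dx": 148, "dy": -120, "wz": -0.56}
    - {"dx": 180, "dy": -150, "wz": -0.7}

```text
invalid input at $.moves[0]: expected keys dx, dy, dz, wx, wy, wz
```

```bash
cat >> h.py <<'E'
from scipy.spatial.transform import Rotation as Ro
P=np.array([.5328,-.0322,-.0913])
def st():
    o=env.get_obs();w,x,y,z=o['eef_rot'];M=Ro.from_quat([x,y,z,w]).as_matrix()
    print('t',round(o['clock'],2),'tcp',o['tool_pos'].round(4),'jaw ang',np.arctan2(M[1,1],M[0,1]).round(3),'z',M[:,2].round(3),'F',o['contact_force'].round(1),'M',o['wrist_torque'].round(2),'gap',round(o['finger_gap']*92,1),'ff',round(o['finger_force'],1))
    print('q',o['joint_positions'].round(2))
E
python3 -c "from h import *;st()"
```

```text
t 0.1 tcp [0.1719 0.6263 0.2217] jaw ang 1.303 z [-0.    -0.002 -1.   ] F [-0.1 -0.2  0.6] M [ 0.03  0.02 -0.01] gap 91.8 ff 0.0
q [-1.35  0.47 -0.01  1.6   0.01  1.07 -0.06]
```

All six keys are needed in every row.

Emit:
send_rows:
  moves:
    - {"dx": 10, "dy": -48, "dz": 0, "wx": 0, "wy": 0, "wz": 0}
    - {"dx": 20, "dy": -96, "dz": 0, "wx": 0, "wy": 0, "wz": 0}
    - {"dx": 30, "dy": -144, "dz": 0, "wx": 0, "wy": 0, "wz": 0}
    - {"dx": 40, "dy": -192, "dz": 0, "wx": 0, "wy": 0, "wz": 0}
    - {"dx": 55, "dy": -239, "dz": 0, "wx": 0, "wy": 0, "wz": 0}
  grip: 60

```text
clock: 0.6
tool_pos: [0.2267, 0.3856, 0.2222]
eef_rot: [-0.0, 0.133, 0.991, -0.0]
contact_force: [1.1, 0.5, 1.3]
finger_gap: 0.765
finger_force: 0.0
```

Emit:
send_rows:
  moves:
    - {"dx": 20, "dy": -45, "dz": 0, "wx": 0, "wy": 0, "wz": 0}
    - {"dx": 40, "dy": -90, "dz": 0, "wx": 0, "wy": 0, "wz": 0}
    - {"dx": 65, "dy": -132, "dz": 0, "wx": 0, "wy": 0, "wz": -0.14}
    - {"dx": 92, "dy": -173, "dz": 0, "wx": 0, "wy": 0, "wz": -0.28}
    - {"dx": 120, "dy": -213, "dz": 0, "wx": 0, "wy": 0, "wz": -0.42}

```text
clock: 1.1
tool_pos: [0.3475, 0.1729, 0.2227]
eef_rot: [0.0, 0.34, 0.941, 0.0]
contact_force: [1.4, -0.3, -0.7]
finger_gap: 0.765
finger_force: 0.0
```

Emit:
send_rows:
  moves:
    - {"dx": 37, "dy": -30, "dz": 0, "wx": 0, "wy": 0, "wz": -0.14}
    - {"dx": 74, "dy": -60, "dz": 0, "wx": 0, "wy": 0, "wz": -0.28}
    - {"dx": 111, "dy": -90, "dz": 0, "wx": 0, "wy": 0, "wz": -0.42}
    - {"dx": 148, "dy": -120, "dz": 0, "wx": 0, "wy": 0, "wz": -0.56}
    - {"dx": 180, "dy": -150, "dz": 0, "wx": 0, "wy": 0, "wz": -0.7}

```text
clock: 1.6
tool_pos: [0.5285, 0.0234, 0.2225]
eef_rot: [0.0, 0.642, 0.767, 0.0]
contact_force: [0.7, 0.9, -0.7]
finger_gap: 0.765
finger_force: 0.0
```

```bash
python3 -c "from h import *;st()"
```

```text
t 1.6 tcp [0.5285 0.0234 0.2225] jaw ang 0.177 z [ 0. -0. -1.] F [ 0.7  0.9 -0.7] M [-0.    0.07  0.  ] gap 70.4 ff 0.0
q [-0.57  0.28  0.55  1.93 -0.17  0.98  0.24]
```

Emit:
send_rows:
  moves:
    - {"dx": 1, "dy": -15, "dz": 0, "wx": 0, "wy": 0, "wz": -0.14}
    - {"dx": 2, "dy": -30, "dz": 0, "wx": 0, "wy": 0, "wz": -0.28}
    - {"dx": 4, "dy": -45, "dz": 0, "wx": 0, "wy": 0, "wz": -0.42}
    - {"dx": 4, "dy": -55, "dz": 0, "wx": 0, "wy": 0, "wz": -0.56}
    - {"dx": 4, "dy": -55, "dz": 0, "wx": 0, "wy": 0, "wz": -0.7}

```text
clock: 2.1
tool_pos: [0.5307, -0.032, 0.2224]
eef_rot: [0.0, 0.867, 0.499, -0.0]
contact_force: [0.3, 0.2, 0.6]
finger_gap: 0.764
finger_force: 0.0
```

Emit:
send_rows:
  moves:
    - {"dx": 0, "dy": 0, "dz": 0, "wx": 0, "wy": 0, "wz": -0.14}
    - {"dx": 0, "dy": 0, "dz": 0, "wx": 0, "wy": 0, "wz": -0.28}
    - {"dx": 0, "dy": 0, "dz": -20, "wx": 0, "wy": 0, "wz": -0.42}
    - {"dx": 0, "dy": 0, "dz": -50, "wx": 0, "wy": 0, "wz": -0.56}
    - {"dx": 0, "dy": 0, "dz": -80, "wx": 0, "wy": 0, "wz": -0.7}

```text
clock: 2.6
tool_pos: [0.5311, -0.0299, 0.1418]
eef_rot: [-0.0, 0.985, 0.173, 0.0]
contact_force: [0.1, -0.1, -0.3]
finger_gap: 0.764
finger_force: 0.0
```

Emit:
send_rows:
  moves:
    - {"dx": 0, "dy": 0, "dz": 0, "wx": 0, "wy": 0, "wz": -0.14}
    - {"dx": 0, "dy": 0, "dz": 0, "wx": 0, "wy": 0, "wz": -0.14}

```text
clock: 2.8
tool_pos: [0.5302, -0.0303, 0.1414]
eef_rot: [0.001, 0.994, 0.106, -0.001]
contact_force: [-0.1, -0.2, -0.0]
finger_gap: 0.767
finger_force: 0.0
```

```bash
python3 - <<'E'
from h import *;st()
import cv2
a=env.capture('scene')[150:290,195:355,::-1]
cv2.imwrite('pics/s1.png',cv2.resize(a,(640,560),interpolation=cv2.INTER_CUBIC))
E
```

```text
t 2.8 tcp [ 0.5302 -0.0303  0.1414] jaw ang -1.357 z [-0.003 -0.001 -1.   ] F [-0.1 -0.2 -0. ] M [0.01 0.17 0.08] gap 70.6 ff 0.0
q [-0.66  0.47  0.82  2.   -0.45  0.86 -0.94]
```

View pics/s1.png

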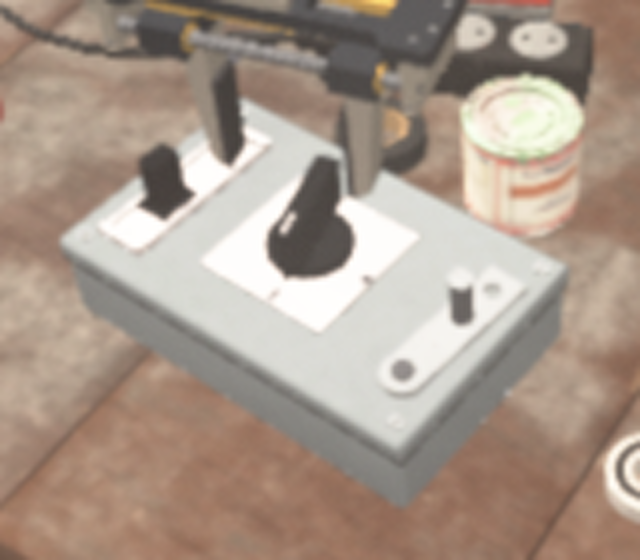

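The open jaws straddle the handle bar (bar at about crop (310,205)) with both fingers clear. Descend and grip.

Emit:
send_rows:
  moves:
    - {"dx": 2.5, "dy": -2, "dz": -20, "wx": 0, "wy": 0, "wz": 0}
    - {"dx": 2.5, "dy": -2, "dz": -40, "wx": 0, "wy": 0, "wz": 0}
    - {"dx": 2.5, "dy": -2, "dz": -50, "wx": 0, "wy": 0, "wz": 0}
    - {"dx": 2.5, "dy": -2, "dz": -50, "wx": 0, "wy": 0, "wz": 0}

```text
clock: 3.25
tool_pos: [0.533, -0.0322, 0.092]
eef_rot: [-0.0, 0.994, 0.108, -0.001]
contact_force: [-0.5, 0.5, -0.5]
finger_gap: 0.762
finger_force: 0.0
```

Emit:
send_rows:
  moves:
    - {"dx": 0, "dy": 0, "dz": 0, "wx": 0, "wy": 0, "wz": 0}
    - {"dx": 0, "dy": 0, "dz": 0, "wx": 0, "wy": 0, "wz": 0}
    - {"dx": 0, "dy": 0, "dz": 0, "wx": 0, "wy": 0, "wz": 0}
    - {"dx": 0, "dy": 0, "dz": 0, "wx": 0, "wy": 0, "wz": 0}
    - {"dx": 0, "dy": 0, "dz": 0, "wx": 0, "wy": 0, "wz": 0}
  grip: 255
  force: 15

```text
clock: 3.75
tool_pos: [0.5337, -0.0321, 0.0929]
eef_rot: [-0.0, 0.994, 0.107, 0.0]
contact_force: [-0.7, -0.7, 0.1]
finger_gap: 0.352
finger_force: 0.0
```

```bash
python3 -c "from h import *;st()"
```

```text
t 3.75 tcp [ 0.5337 -0.0321  0.0929] jaw ang -1.357 z [ 0.  0. -1.] F [-0.7 -0.7  0.1] M [0.01 0.15 0.01] gap 32.4 ff 0.0
q [-0.59  0.55  0.76  2.02 -0.54  0.78 -0.87]
```

Emit:
send_rows:
  moves:
    - {"dx": 0, "dy": 0, "dz": 0, "wx": 0, "wy": 0, "wz": 0}
    - {"dx": 0, "dy": 0, "dz": 0, "wx": 0, "wy": 0, "wz": 0}
    - {"dx": 0, "dy": 0, "dz": 0, "wx": 0, "wy": 0, "wz": 0}
    - {"dx": 0, "dy": 0, "dz": 0, "wx": 0, "wy": 0, "wz": 0}
    - {"dx": 0, "dy": 0, "dz": 0, "wx": 0, "wy": 0, "wz": 0}

```text
clock: 4.25
tool_pos: [0.5334, -0.0316, 0.0926]
eef_rot: [-0.0, 0.994, 0.107, -0.0]
contact_force: [-1.0, 2.8, 3.1]
finger_gap: 0.172
finger_force: 15.0
```

```bash
python3 -c "from h import *;st()"
```

```text
t 4.25 tcp [ 0.5334 -0.0316  0.0926] jaw ang -1.357 z [-0.     0.001 -1.   ] F [-1.   2.8  3.1] M [0.5  0.41 0.05] gap 15.9 ff 15.0
q [-0.59  0.55  0.76  2.02 -0.54  0.78 -0.87]
```

Gripped at 15.9 mm, the bar's width. Turn anticlockwise.

Emit:
send_rows:
  moves:
    - {"dx": 0, "dy": 0, "dz": 0, "wx": 0, "wy": 0, "wz": 0.12}
    - {"dx": 0, "dy": 0, "dz": 0, "wx": 0, "wy": 0, "wz": 0.24}
    - {"dx": 0, "dy": 0, "dz": 0, "wx": 0, "wy": 0, "wz": 0.36}
    - {"dx": 0, "dy": 0, "dz": 0, "wx": 0, "wy": 0, "wz": 0.48}
    - {"dx": 0, "dy": 0, "dz": 0, "wx": 0, "wy": 0, "wz": 0.6}

```text
clock: 4.75
tool_pos: [0.5334, -0.0315, 0.0926]
eef_rot: [-0.001, 0.917, 0.398, 0.0]
contact_force: [-2.6, 3.3, 1.8]
finger_gap: 0.176
finger_force: 15.0
```

Emit:
send_rows:
  moves:
    - {"dx": 0, "dy": 0, "dz": 0, "wx": 0, "wy": 0, "wz": 0.12}
    - {"dx": 0, "dy": 0, "dz": 0, "wx": 0, "wy": 0, "wz": 0.24}
    - {"dx": 0, "dy": 0, "dz": 0, "wx": 0, "wy": 0, "wz": 0.36}
    - {"dx": 0, "dy": 0, "dz": 0, "wx": 0, "wy": 0, "wz": 0.48}
    - {"dx": 0, "dy": 0, "dz": 0, "wx": 0, "wy": 0, "wz": 0.6}

```text
clock: 5.25
tool_pos: [0.5332, -0.0314, 0.0926]
eef_rot: [-0.001, 0.759, 0.651, 0.0]
contact_force: [-2.1, 3.9, 2.6]
finger_gap: 0.176
finger_force: 15.0
```

```bash
python3 -c "from h import *;st()"
```

```text
t 5.25 tcp [ 0.5332 -0.0314  0.0926] jaw ang -0.152 z [-0.001  0.001 -1.   ] F [-2.1  3.9  2.6] M [ 0.63  0.47 -0.12] gap 16.2 ff 15.0
q [-0.36  0.48  0.45  2.01 -0.31  0.72  0.12]
```

Emit:
send_rows:
  moves:
    - {"dx": 0, "dy": 0, "dz": 0, "wx": 0, "wy": 0, "wz": 0.04}
    - {"dx": 0, "dy": 0, "dz": 0, "wx": 0, "wy": 0, "wz": 0.06}
    - {"dx": 0, "dy": 0, "dz": 0, "wx": 0, "wy": 0, "wz": 0.08}
    - {"dx": 0, "dy": 0, "dz": 0, "wx": 0, "wy": 0, "wz": 0.09}
    - {"dx": 0, "dy": 0, "dz": 0, "wx": 0, "wy": 0, "wz": 0.09}

```text
clock: 5.75
tool_pos: [0.5332, -0.0315, 0.0926]
eef_rot: [-0.001, 0.731, 0.683, 0.0]
contact_force: [-2.2, 4.7, 3.2]
finger_gap: 0.174
finger_force: 15.2
```

```bash
python3 -c "from h import *;st()"
```

```text
t 5.75 tcp [ 0.5332 -0.0315  0.0926] jaw ang -0.068 z [-0.001  0.001 -1.   ] F [-2.2  4.7  3.2] M [ 0.96  0.65 -0.42] gap 16.0 ff 15.2
q [-0.34  0.47  0.42  2.01 -0.29  0.72  0.19]
```

The stop torque is visible (Mz −0.42 N m, bar at −0.07 rad against the box yaw of −0.09), so the handle is off. Release, rise, and go to the hasp stud while turning.

Emit:
send_rows:
  moves:
    - {"dx": 0, "dy": 0, "dz": 0, "wx": 0, "wy": 0, "wz": 0}
    - {"dx": 0, "dy": 0, "dz": 0, "wx": 0, "wy": 0, "wz": 0}
    - {"dx": 0, "dy": 0, "dz": 0, "wx": 0, "wy": 0, "wz": 0}
    - {"dx": 0, "dy": 0, "dz": 25, "wx": 0, "wy": 0, "wz": 0}
    - {"dx": 0, "dy": 0, "dz": 60, "wx": 0, "wy": 0, "wz": 0}
  grip: 125

```text
clock: 6.25
tool_pos: [0.5322, -0.0327, 0.1516]
eef_rot: [-0.001, 0.731, 0.683, -0.002]
contact_force: [1.2, -0.6, -0.4]
finger_gap: 0.506
finger_force: 0.0
```

Emit:
send_rows:
  moves:
    - {"dx": 0, "dy": -20, "dz": 0, "wx": 0, "wy": 0, "wz": 0.14}
    - {"dx": -1, "dy": -40, "dz": 0, "wx": 0, "wy": 0, "wz": 0.28}
    - {"dx": -2, "dy": -60, "dz": 0, "wx": 0, "wy": 0, "wz": 0.42}
    - {"dx": -3, "dy": -80, "dz": 0, "wx": 0, "wy": 0, "wz": 0.56}
    - {"dx": -5, "dy": -107, "dz": 0, "wx": 0, "wy": 0, "wz": 0.7}

```text
clock: 6.75
tool_pos: [0.5287, -0.1396, 0.1525]
eef_rot: [0.0, 0.449, 0.894, 0.0]
contact_force: [-0.1, 0.4, -0.3]
finger_gap: 0.512
finger_force: 0.0
```

Emit:
send_rows:
  moves:
    - {"dx": 0, "dy": 0, "dz": 0, "wx": 0, "wy": 0, "wz": 0.14}
    - {"dx": 0, "dy": 0, "dz": 0, "wx": 0, "wy": 0, "wz": 0.28}
    - {"dx": 0, "dy": 0, "dz": 0, "wx": 0, "wy": 0, "wz": 0.42}
    - {"dx": 0, "dy": 0, "dz": 0, "wx": 0, "wy": 0, "wz": 0.56}
    - {"dx": 0, "dy": 0, "dz": 0, "wx": 0, "wy": 0, "wz": 0.7}

```text
clock: 7.25
tool_pos: [0.5285, -0.1398, 0.1525]
eef_rot: [0.0, 0.116, 0.993, -0.0]
contact_force: [0.3, 0.4, -0.3]
finger_gap: 0.51
finger_force: 0.0
```

Emit:
send_rows:
  moves:
    - {"dx": 0, "dy": 0, "dz": 0, "wx": 0, "wy": 0, "wz": 0.12}
    - {"dx": 0, "dy": 0, "dz": 0, "wx": 0, "wy": 0, "wz": 0.12}
    - {"dx": 0, "dy": 0, "dz": 0, "wx": 0, "wy": 0, "wz": 0.12}

```text
clock: 7.55
tool_pos: [0.5285, -0.1397, 0.1525]
eef_rot: [0.0, 0.061, 0.998, -0.0]
contact_force: [-0.5, 0.0, -0.1]
finger_gap: 0.511
finger_force: 0.0
```

```bash
python3 - <<'E'
from h import *;st()
import cv2
a=env.capture('scene')[150:290,195:355,::-1]
cv2.imwrite('pics/s2.png',cv2.resize(a,(640,560),interpolation=cv2.INTER_CUBIC))
E
```

```text
t 7.55 tcp [ 0.5285 -0.1397  0.1525] jaw ang 1.449 z [ 0. -0. -1.] F [-0.5  0.  -0.1] M [-0.04 -0.04 -0.02] gap 47.0 ff 0.0
q [ 0.07  0.38  0.16  1.93 -0.08  0.84  1.72]
```

View pics/s2.png

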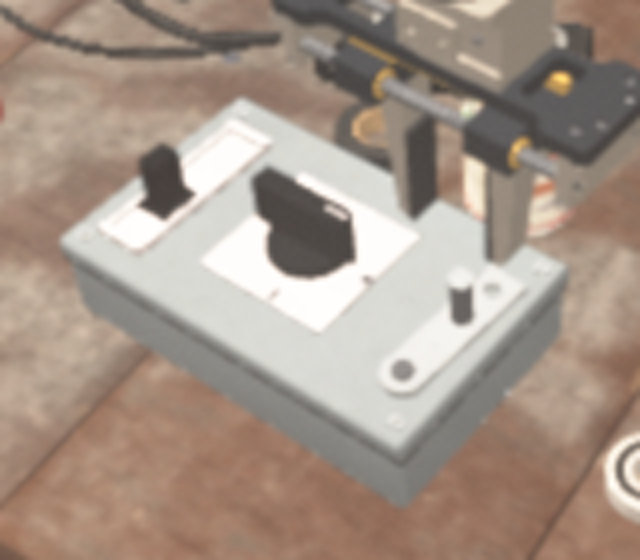

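The handle nose (~crop (345,225)) points at the dot, so it is off. The stud at (460,290) lies below the jaws. Descend and close gently.

Emit:
send_rows:
  moves:
    - {"dx": 0, "dy": 1, "dz": -25, "wx": 0, "wy": 0, "wz": 0.03}
    - {"dx": 0, "dy": 1, "dz": -50, "wx": 0, "wy": 0, "wz": 0.03}
    - {"dx": 0, "dy": 1, "dz": -64, "wx": 0, "wy": 0, "wz": 0.03}
    - {"dx": 0, "dy": 1, "dz": -64, "wx": 0, "wy": 0, "wz": 0.03}

```text
clock: 8.0
tool_pos: [0.5271, -0.1379, 0.0868]
eef_rot: [-0.002, 0.044, 0.999, 0.0]
contact_force: [0.0, 0.3, 0.2]
finger_gap: 0.512
finger_force: 0.0
```

Emit:
send_rows:
  moves:
    - {"dx": 0, "dy": 0, "dz": 0, "wx": 0, "wy": 0, "wz": 0}
    - {"dx": 0, "dy": 0, "dz": 0, "wx": 0, "wy": 0, "wz": 0}
    - {"dx": 0, "dy": 0, "dz": 0, "wx": 0, "wy": 0, "wz": 0}
    - {"dx": 0, "dy": 0, "dz": 0, "wx": 0, "wy": 0, "wz": 0}
    - {"dx": 0, "dy": 0, "dz": 0, "wx": 0, "wy": 0, "wz": 0}
  grip: 255
  force: 6

```text
clock: 8.5
tool_pos: [0.5291, -0.1384, 0.0893]
eef_rot: [0.001, 0.044, 0.999, -0.0]
contact_force: [-0.1, -0.1, 2.2]
finger_gap: 0.146
finger_force: 6.0
```

Emit:
send_rows:
  moves:
    - {"dx": 0, "dy": 0, "dz": 0, "wx": 0, "wy": 0, "wz": 0}
    - {"dx": 0, "dy": 0, "dz": 0, "wx": 0, "wy": 0, "wz": 0}

```text
clock: 8.7
tool_pos: [0.5291, -0.1384, 0.0892]
eef_rot: [0.001, 0.044, 0.999, -0.0]
contact_force: [0.2, -1.4, 4.9]
finger_gap: 0.152
finger_force: 6.0
```

```bash
python3 - <<'E'
from h import *;st()
t=env.get_obs()['tool_pos'];pv=box(P,[-.045,-.105,0])[0];d=t[:2]-pv[:2];r=np.hypot(*d);a=np.arctan2(d[1],d[0])
print('r',r,'hasp est',P[2]-a)
end=P[2]-1.571
for k in range(1,13):
    b=a+(end-a)*k/12;q=pv[:2]+.05*np.array([np.cos(b),np.sin(b)])
    print(k,((q-t[:2])*1000).round(1),round(b-a,3))
E
```

```text
t 8.7 tcp [ 0.5291 -0.1384  0.0892] jaw ang 1.483 z [ 0.001 -0.    -1.   ] F [ 0.2 -1.4  4.9] M [-0.09  0.05  0.  ] gap 13.9 ff 6.0
q [ 0.08  0.47  0.14  1.97 -0.1   0.71  1.76]
r 0.0509773831460503 hasp est 0.021302283171951264
1 [-2.1 -6.2] -0.129
2 [ -4.1 -12.4] -0.258
3 [ -6.8 -18.2] -0.387
4 [-10.2 -23.7] -0.517
5 [-14.4 -28.7] -0.646
6 [-19.1 -33. ] -0.775
7 [-24.3 -36.8] -0.904
8 [-30.  -39.8] -1.033
9 [-36.1 -42.1] -1.162
10 [-42.4 -43.6] -1.291
11 [-48.8 -44.2] -1.421
12 [-55.2 -44.1] -1.55
```

Stud gripped (13.9 mm). Swing it along the arc, turning clockwise with it.

Emit:
send_rows:
  moves:
    - {"dx": -1.5, "dy": -6.2, "dz": 0, "wx": 0, "wy": 0, "wz": -0.13}
    - {"dx": -3.5, "dy": -12.4, "dz": 0, "wx": 0, "wy": 0, "wz": -0.26}
    - {"dx": -6.2, "dy": -18.4, "dz": 0, "wx": 0, "wy": 0, "wz": -0.39}
    - {"dx": -9.8, "dy": -24, "dz": 0, "wx": 0, "wy": 0, "wz": -0.52}
    - {"dx": -14, "dy": -29, "dz": 0, "wx": 0, "wy": 0, "wz": -0.65}

```text
clock: 9.2
tool_pos: [0.5151, -0.1673, 0.0892]
eef_rot: [0.001, 0.363, 0.932, 0.0]
contact_force: [0.0, -0.2, 4.1]
finger_gap: 0.153
finger_force: 6.0
```

Emit:
send_rows:
  moves:
    - {"dx": -4.7, "dy": -4.3, "dz": 0, "wx": 0, "wy": 0, "wz": -0.13}
    - {"dx": -9.9, "dy": -8.1, "dz": 0, "wx": 0, "wy": 0, "wz": -0.26}
    - {"dx": -15.6, "dy": -11.1, "dz": 0, "wx": 0, "wy": 0, "wz": -0.39}
    - {"dx": -21.7, "dy": -13.4, "dz": 0, "wx": 0, "wy": 0, "wz": -0.52}
    - {"dx": -28, "dy": -14.9, "dz": 0, "wx": 0, "wy": 0, "wz": -0.65}

```text
clock: 9.7
tool_pos: [0.4868, -0.1823, 0.0892]
eef_rot: [0.0, 0.642, 0.767, 0.0]
contact_force: [0.2, 0.6, 6.0]
finger_gap: 0.15
finger_force: 6.0
```

Emit:
send_rows:
  moves:
    - {"dx": -6.4, "dy": -0.6, "dz": 0, "wx": 0, "wy": 0, "wz": -0.12}
    - {"dx": -11, "dy": -0.5, "dz": 0, "wx": 0, "wy": 0, "wz": -0.24}
    - {"dx": -13, "dy": -0.5, "dz": 0, "wx": 0, "wy": 0, "wz": -0.26}
    - {"dx": -14, "dy": -0.5, "dz": 0, "wx": 0, "wy": 0, "wz": -0.26}

```text
clock: 10.1
tool_pos: [0.4736, -0.1826, 0.0891]
eef_rot: [0.001, 0.734, 0.679, 0.001]
contact_force: [3.6, 0.5, 3.1]
finger_gap: 0.157
finger_force: 6.0
```

```bash
python3 - <<'E'
from h import *;st()
t=env.get_obs()['tool_pos'];pv=box(P,[-.045,-.105,0])[0];d=t[:2]-pv[:2]
print('r',np.hypot(*d),'hasp est',P[2]-np.arctan2(d[1],d[0]))
E
```

```text
t 10.1 tcp [ 0.4736 -0.1826  0.0891] jaw ang -0.077 z [ 0.002 -0.001 -1.   ] F [3.6 0.5 3.1] M [-0.12 -0.61 -0.03] gap 14.5 ff 6.0
q [-0.14  0.46  0.54  2.08 -0.37  0.69  0.57]
r 0.05021980692658478 hasp est 1.5751862175410318
```

The hasp is at its stop (estimate 1.575 rad, with a reaction force). Release, rise and move over the slide knob.

Emit:
send_rows:
  moves:
    - {"dx": 1, "dy": 0, "dz": 0, "wx": 0, "wy": 0, "wz": 0}
    - {"dx": 1, "dy": 0, "dz": 0, "wx": 0, "wy": 0, "wz": 0}
    - {"dx": 1, "dy": 0, "dz": 0, "wx": 0, "wy": 0, "wz": 0}
    - {"dx": 1, "dy": 0, "dz": 30, "wx": 0, "wy": 0, "wz": 0}
    - {"dx": 1, "dy": 0, "dz": 70, "wx": 0, "wy": 0, "wz": 0}
  grip: 140

```text
clock: 10.6
tool_pos: [0.4716, -0.1822, 0.1575]
eef_rot: [-0.002, 0.734, 0.679, -0.002]
contact_force: [1.5, -0.7, 0.1]
finger_gap: 0.451
finger_force: 0.0
```

Emit:
send_rows:
  moves:
    - {"dx": 9, "dy": 45, "dz": 0, "wx": 0, "wy": 0, "wz": -0.01}
    - {"dx": 18, "dy": 90, "dz": 0, "wx": 0, "wy": 0, "wz": -0.01}
    - {"dx": 27, "dy": 135, "dz": 0, "wx": 0, "wy": 0, "wz": -0.01}
    - {"dx": 36, "dy": 180, "dz": 0, "wx": 0, "wy": 0, "wz": -0.01}
    - {"dx": 43, "dy": 225, "dz": 0, "wx": 0, "wy": 0, "wz": -0.01}

```text
clock: 11.1
tool_pos: [0.5165, 0.0442, 0.1585]
eef_rot: [-0.0, 0.737, 0.676, -0.0]
contact_force: [0.8, -0.2, 0.2]
finger_gap: 0.453
finger_force: 0.0
```

Emit:
send_rows:
  moves:
    - {"dx": 3, "dy": 22, "dz": 0, "wx": 0, "wy": 0, "wz": 0}
    - {"dx": 3, "dy": 22, "dz": -15, "wx": 0, "wy": 0, "wz": 0}
    - {"dx": 3, "dy": 22, "dz": -15, "wx": 0, "wy": 0, "wz": 0}

```text
clock: 11.4
tool_pos: [0.518, 0.0651, 0.1419]
eef_rot: [-0.001, 0.736, 0.676, -0.002]
contact_force: [-0.0, -0.5, 0.4]
finger_gap: 0.455
finger_force: 0.0
```

```bash
python3 - <<'E'
from h import *;st()
import cv2
a=env.capture('scene')[150:290,195:355,::-1]
cv2.imwrite('pics/s3.png',cv2.resize(a,(640,560),interpolation=cv2.INTER_CUBIC))
E
```

```text
t 11.4 tcp [0.518  0.0651 0.1419] jaw ang -0.085 z [-0.004 -0.001 -1.   ] F [-0.  -0.5  0.4] M [-0.09  0.09  0.01] gap 41.9 ff 0.0
q [-0.62  0.39  0.53  2.01 -0.26  0.82 -0.03]
```

View pics/s3.png

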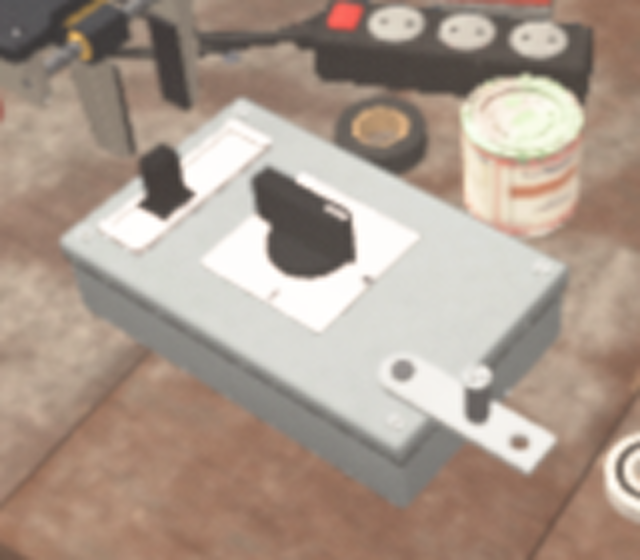

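The hasp lies out over the side of the box (tongue end at crop (540,450)), the handle is still off, and the jaws are above the knob. Descend around it.

Emit:
send_rows:
  moves:
    - {"dx": 2, "dy": -1, "dz": -20, "wx": 0, "wy": 0, "wz": 0}
    - {"dx": 2, "dy": -1, "dz": -35, "wx": 0, "wy": 0, "wz": 0}
    - {"dx": 2, "dy": -1, "dz": -45, "wx": 0, "wy": 0, "wz": 0}
    - {"dx": 2, "dy": -1, "dz": -54, "wx": 0, "wy": 0, "wz": 0}
    - {"dx": 2, "dy": -1, "dz": -54, "wx": 0, "wy": 0, "wz": 0}

```text
clock: 11.95
tool_pos: [0.5208, 0.063, 0.0886]
eef_rot: [-0.0, 0.737, 0.675, -0.001]
contact_force: [0.4, 0.5, -0.3]
finger_gap: 0.453
finger_force: 0.0
```

Emit:
send_rows:
  moves:
    - {"dx": 6, "dy": -0.5, "dz": 0, "wx": 0, "wy": 0, "wz": 0}
    - {"dx": 12, "dy": -1, "dz": 0, "wx": 0, "wy": 0, "wz": 0}
    - {"dx": 18, "dy": -1.6, "dz": 0, "wx": 0, "wy": 0, "wz": 0}
    - {"dx": 24, "dy": -2.2, "dz": 0, "wx": 0, "wy": 0, "wz": 0}
    - {"dx": 30, "dy": -2.7, "dz": 0, "wx": 0, "wy": 0, "wz": 0}

```text
clock: 12.45
tool_pos: [0.5511, 0.0607, 0.0897]
eef_rot: [-0.001, 0.737, 0.676, -0.001]
contact_force: [-6.7, 0.3, 4.0]
finger_gap: 0.454
finger_force: 3.0
```

```bash
python3 -c "from h import *;st()"
```

```text
t 12.45 tcp [0.5511 0.0607 0.0897] jaw ang -0.087 z [-0.002  0.    -1.   ] F [-6.7  0.3  4. ] M [-0.11  1.53  0.01] gap 41.7 ff 3.0
q [-0.55  0.52  0.48  1.96 -0.34  0.74  0.05]
```

Emit:
send_rows:
  moves:
    - {"dx": 4, "dy": -0.4, "dz": 0, "wx": 0, "wy": 0, "wz": 0}
    - {"dx": 7, "dy": -0.6, "dz": 0, "wx": 0, "wy": 0, "wz": 0}
    - {"dx": 9, "dy": -0.8, "dz": 0, "wx": 0, "wy": 0, "wz": 0}
    - {"dx": 10, "dy": -0.9, "dz": 0, "wx": 0, "wy": 0, "wz": 0}
    - {"dx": 10, "dy": -0.9, "dz": 0, "wx": 0, "wy": 0, "wz": 0}

```text
clock: 12.95
tool_pos: [0.5597, 0.06, 0.0894]
eef_rot: [-0.002, 0.737, 0.676, -0.002]
contact_force: [-8.2, 0.7, 6.2]
finger_gap: 0.449
finger_force: 4.0
```

```bash
python3 -c "from h import *;st()"
```

```text
t 12.95 tcp [0.5597 0.06   0.0894] jaw ang -0.087 z [-0.005  0.001 -1.   ] F [-8.2  0.7  6.2] M [-0.03  2.    0.01] gap 41.3 ff 4.0
q [-0.54  0.53  0.48  1.94 -0.35  0.76  0.05]
```

Emit:
send_rows:
  moves:
    - {"dx": 2, "dy": -0.2, "dz": 0, "wx": 0, "wy": 0, "wz": 0}
    - {"dx": 4, "dy": -0.4, "dz": 0, "wx": 0, "wy": 0, "wz": 0}
    - {"dx": 4, "dy": -0.4, "dz": 0, "wx": 0, "wy": 0, "wz": 0}

```text
clock: 13.25
tool_pos: [0.5623, 0.0597, 0.0892]
eef_rot: [-0.003, 0.737, 0.676, -0.003]
contact_force: [-11.8, 0.9, 9.3]
finger_gap: 0.506
finger_force: 6.0
```

```bash
python3 -c "from h import *;st()"
```

```text
t 13.25 tcp [0.5623 0.0597 0.0892] jaw ang -0.087 z [-0.008  0.001 -1.   ] F [-11.8   0.9   9.3] M [0.06 2.94 0.01] gap 46.6 ff 6.0
q [-0.53  0.54  0.48  1.93 -0.35  0.76  0.06]
```

Emit:
send_rows:
  moves:
    - {"dx": 0, "dy": 0, "dz": 0, "wx": 0, "wy": 0, "wz": 0}
    - {"dx": 0, "dy": 0, "dz": 0, "wx": 0, "wy": 0, "wz": 0}
    - {"dx": 0, "dy": 0, "dz": 0, "wx": 0, "wy": 0, "wz": 0}
    - {"dx": 0, "dy": 0, "dz": 0, "wx": 0, "wy": 0, "wz": 0}
  grip: 140
  force: 20

```text
clock: 13.65
tool_pos: [0.56, 0.06, 0.0889]
eef_rot: [-0.005, 0.737, 0.676, -0.004]
contact_force: [-16.0, 0.9, 13.1]
finger_gap: 0.453
finger_force: 8.4
```

```bash
python3 - <<'E'
from h import *;st()
import cv2
a=env.capture('scene')[150:290,195:355,::-1]
cv2.imwrite('pics/s4.png',cv2.resize(a,(640,560),interpolation=cv2.INTER_CUBIC))
E
```

```text
t 13.65 tcp [0.56   0.06   0.0889] jaw ang -0.086 z [-0.013  0.001 -1.   ] F [-16.    0.9  13.1] M [ 0.03  4.05 -0.01] gap 41.7 ff 8.4
q [-0.53  0.53  0.48  1.93 -0.35  0.77  0.06]
```

View pics/s4.png

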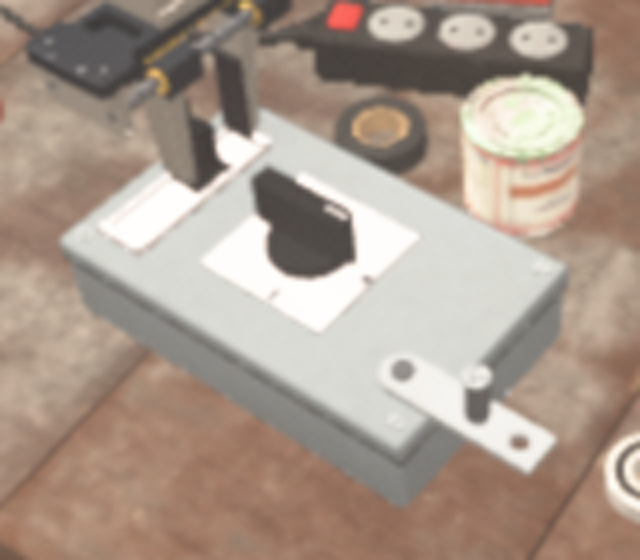

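The knob is at the back end of its track with 16 N against the stop, and it has been held there. Ease off, then lift to let it snap home.

Emit:
send_rows:
  moves:
    - {"dx": -5, "dy": 0.4, "dz": 0, "wx": 0, "wy": 0, "wz": 0}
    - {"dx": -5, "dy": 0.4, "dz": 45, "wx": 0, "wy": 0, "wz": 0}
    - {"dx": -5, "dy": 0.4, "dz": 90, "wx": 0, "wy": 0, "wz": 0}
    - {"dx": -5, "dy": 0.4, "dz": 130, "wx": 0, "wy": 0, "wz": 0}
    - {"dx": -5, "dy": 0.4, "dz": 130, "wx": 0, "wy": 0, "wz": 0}

```text
clock: 14.2
tool_pos: [0.5655, 0.0599, 0.2258]
eef_rot: [0.003, 0.737, 0.675, 0.006]
contact_force: [-0.1, 0.9, -0.1]
finger_gap: 0.451
finger_force: 0.0
```

```bash
python3 - <<'E'
from h import *;st()
import cv2
a=env.capture('scene')[150:290,195:355,::-1]
cv2.imwrite('pics/s5.png',cv2.resize(a,(640,560),interpolation=cv2.INTER_CUBIC))
E
```

```text
t 14.2 tcp [0.5655 0.0599 0.2258] jaw ang -0.088 z [ 0.013  0.003 -1.   ] F [-0.1  0.9 -0.1] M [-0.1   0.07 -0.03] gap 41.4 ff 0.0
q [-0.62  0.34  0.57  1.84 -0.22  1.   -0.05]
```

View pics/s5.png

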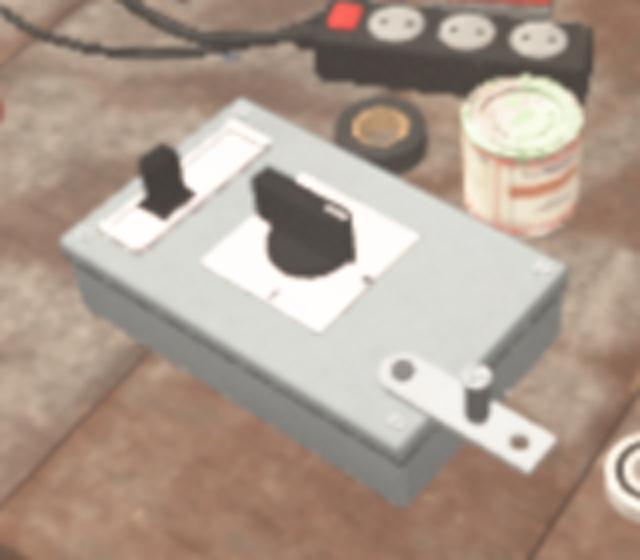

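The knob is back home at crop (163,180), where it started. The handle is off, the hasp is out, the bystanders haven't moved and the arm is clear.

```bash
python3 -c "
from cell import env
print(env.sign_off())"
```

```text
the job is handed in; nothing more can be done
None
```

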